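Release the left-hand clamp knob on the coil winder

ROBOT

A 6-joint arm with a two-finger parallel gripper is mounted at the origin on the work surface. World frame = base frame: x ahead of the robot, y to its left, z up, the work surface at z = 0. Lengths are in m, angles in degrees, forces in N, time in s.
With the tool pointing down it reaches from about 0.4 to 0.825 m from the base axis. Payload 7 kg.
Tool frame: the origin (TCP) lies midway between the tips of the shut fingers; the grasp point (between the pads) lies 19 mm behind it (ctrl.hold_point_z is the distance from the TCP to the grasp point, in m); z points along the fingers, x is the direction in which the jaws open and shut, and the axes are right-handed (so a half turn about z gives the same grasp; the last joint's range is limited). The gripper opens to 88 mm and grips with 3 to 60 N. Pads are 19 mm wide; open, the fingers measure 130 mm over their backs; the gripper's body (78 mm by 193 mm) begins 47 mm behind the grasp point.
Start: joints at [80.334, 20.546, 0.682, 0, -70.136, -16.507], TCP at [0.298, 0.606, 0.227] pointing down, gripper open.
Joint ranges: [-176.03, 176.03], [-82.01, 121.73], [-58.28, 71.71], [-173.87, 95.51], [-174.79, -0.11], [-173.66, 173.66]. Speed limits (degrees/s): [136.94, 136.94, 172.46, 180, 180, 180].

INTERFACE

Orientations are given as [roll, pitch, yaw] about the fixed x, y, z axes, in that order (R = Rz(yaw) Ry(pitch) Rx(roll)).
In Python, from plant import ctrl gives the robot as it stands.
- The arm moves only by the tool apply_moves, never from a script. Its argument "motion" is a list of rows, each a list of 2 entries, a list of its own where there are three numbers: the shift along the world's x, y, z in cm, then the turn about the world's z in degrees. In form: [[[tx, ty, tz], roll], ...]. A call has 1 to 10 rows; each row is the pose to reach, as a shift and turn from the pose commanded when the call began; what a row does not reach only later rows make up. A row lasts 1/10 s, in which the tool goes at most 50 mm and 8.59 degrees, less where a joint would pass 70% of its speed; a pose out of reach is approached as far as the arm can. A call with a gripper value outside its range is refused whole. "hand" is the finger opening in cm, from 0 to 8.76, set as the call begins (left out, the last holds). The fingers move at their own pace and stop on an object; the grip force is fixed at half the most. Time passes only in rows, so rows that repeat a pose let the fingers close. It gives the time, the measured TCP pose, the force and the opening at its end, in the units of the state.
- ctrl.get_obs(): the state, without advancing time (a new reading comes with each control period).
- ctrl.snapshot(name): name is "side" or "top" or "wrist"; returns (picture, depth): 384x512x3 uint8, blue, green, red; 384x512 float32, m along the optical axis (not along the pixel's ray), 0 where there is no reading.
- ctrl.camera_model(name): a dict with "fx", "fy", "cx", "cy" (pixels), "cam_to_world" (4x4, takes a point from camera to world coordinates); the wrist camera has in their place "tool_from_camera" (4x4, takes a point from camera to tool coordinates, whose origin is the TCP and whose axes are the tool frame's). Camera axes: x right, y down, z forward; pixel columns grow to the right and rows downward; lengths in m; the calibration is good to about 2 mm. The wrist camera is an equidistant fisheye: a pixel r from the principal point sees the ray r / f radians off the axis. A picture is of the moment at which its call begins: read the wrist's pose just before it. camera_model takes no time and is no camera call.
- ctrl.close_job(): hands the job in, once; it reports no verdict.
The state is a dict: "clock": time; "joint_pos": joint angles; "qvel": joint speeds; "tau": joint torques, N m; "tool_pos": TCP position; "orientation": TCP orientation; "force": force on the tool from outside, world axes, zero at the start; "moment": the same for the moment, N m; "opening": finger opening in m.
Only numpy, scipy, OpenCV 4.12 (cv2) and the standard library are available. Lean on these libraries where they do the work, as an engineer would, in place of code of your own. Each camera call takes 0.05 s, during which the arm holds its last target.

TASK

Unscrew the left-hand clamp knob, the one with the engraved yellow ring on its skirt, by turning it clockwise (seen from above) until its white index line points at the red release mark on the white former beneath it, then let go of it. Do not screw it down tight (counter-clockwise), and do not turn the look-alike knob without a ring.

Things in the scene. Friction and masses are not known exactly. Their poses are not given: they have to be found in the camera images.
- lh_knob_grip (a point): Left-hand knob: black skirt (64 mm across, 8 mm high) with an engraved yellow ring on top, and an upright black grip bar 56 long (x), 16 thick (y), rising 30 above the skirt. Point: on the turning axis (vertical) inside the bar, 12 below its top, 18 above the skirt, about 116 above the table. x, y turn with the knob, z up. White index line on the bar's top points along -x. Grasp the bar across y.
- lh_knob (a joint): Turn of the left-hand knob, rad: 0 = tight stop; grows clockwise seen from above, which unscrews it; 1.5 = white index line at the red mark; 2.4 = far stop. Starts between 0.2 and 0.6. It turns stiffly (about 0.1 N m), stays where left and rises 1 mm per rad as it unscrews.
- winder_mark (a point): Red engraved radial release line, 15 x 6 mm, on the white former (96 mm across, top 88 mm above the table) under the left-hand knob, just outside its skirt. Point: the line's middle, 40 mm from the knob's axis. It does not turn with the knob. Former and its grey gearbox (110 x 110 x 46 mm) are fixed.
- rh_knob_index (a point): Look-alike to leave alone: same head, former, red mark and black knob, but no yellow ring. Point: outer end of its white index line on the bar's top, 26 mm from that knob's axis, which lies along the point's own +x. Its head stands at least 0.2 m from the other, centre to centre.
Things that resemble listed ones, but are neither listed nor needed, are in the scene too. Leave any green or pink look-alike of the part that bears lh_knob_grip alone.

How it is judged:
By the outcome, as a careful person would: the job done as asked, in the order asked, and still so for the second after the job is handed in, with the robot touching nothing.
It also fails if it takes over 32 s, if anything falls off the work surface, if the arm or the gripper's body presses on something with over 40 N, if the wrist force passes 120 N, or if a joint passes its speed limit or range.

## Working session

There is one attempt and no reset: what is moved stays moved. The work goes in short steps, Python scripts to look and compute and a tool call to move; the robot and the scene stay as the last step left them, time stands still between calls to the robot, and variables do not carry over. Pictures are saved under pics/ and viewed, and the job is handed in when it is done.

Besides the shell and the picture viewer there is one more tool, called as name([rows], argument=value, ...), one row to a line, values as JSON. apply_moves: Moves the arm, as the interface text tells. Its arguments: {"type":"object","properties":{"motion":{"type":"array"},"hand":{"type":"number"}},"required":["motion"]}

```bash
mkdir -p pics; python3 - <<'E'
from plant import ctrl
import cv2,numpy as np
o=ctrl.get_obs(); print(o)
for n in ("top","side"):
    p,d=ctrl.snapshot(n); cv2.imwrite(f"pics/{n}1.png",p); np.save(f"pics/{n}1.npy",d)
    print(n,ctrl.camera_model(n))
E
```

```text
{'clock': 0.0, 'joint_pos': array([ 8.03334136e+01,  2.05914353e+01,  6.33061207e-01, -2.17490544e-02,
       -7.01363149e+01, -1.65063575e+01]), 'qvel': array([-0.05437017, -0.06404224, -0.11789639,  0.01603639,  0.0207376 ,
       -0.00666056]), 'tau': array([-5.39185075e-04, -5.82718170e+01,  2.93048036e+01,  6.99754804e+00,
        7.03870930e-03, -1.48589302e-04]), 'tool_pos': array([0.29753244, 0.60532539, 0.22561216]), 'orientation': array([-1.79992697e+02, -9.65962505e-02, -1.16180357e+02]), 'force': array([-0.05554268, -0.62914863,  0.83448094]), 'moment': array([-0.0344099 , -0.01155454, -0.00506592]), 'opening': 0.08724512754761317}
top {'fx': 408.3500173456286, 'fy': 408.3500173456286, 'cx': 261.5021313077355, 'cy': 198.90530155981617, 'cam_to_world': array([[-0.00416931, -0.99122848,  0.13209357,  0.35668396],
       [-0.99922109, -0.00105396, -0.03944758,  0.09064612],
       [ 0.03924079, -0.13215515, -0.99045201,  1.00531133],
       [ 0.        ,  0.        ,  0.        ,  1.        ]])}
side {'fx': 351.8463503980804, 'fy': 351.8463503980804, 'cx': 254.57887647521085, 'cy': 189.6032036609447, 'cam_to_world': array([[ 0.9144674 , -0.22419029,  0.33687993,  0.20878504],
       [-0.40447339, -0.53165256,  0.74414167, -0.4643917 ],
       [ 0.01227374, -0.81675227, -0.57685794,  0.50445207],
       [ 0.        ,  0.        ,  0.        ,  1.        ]])}
```

View pics/top1.png

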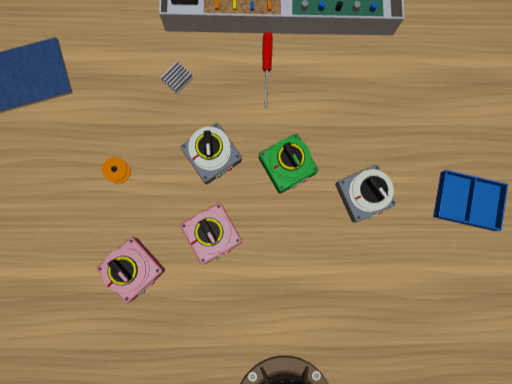

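View pics/side1.png

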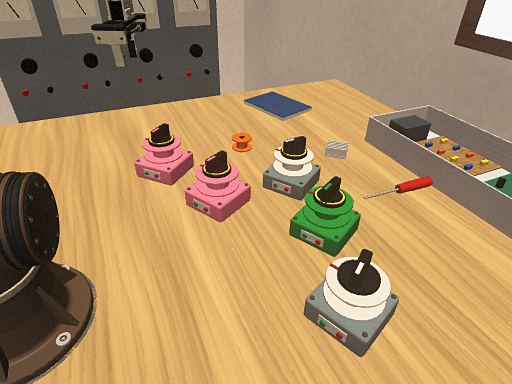

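The top view shows five knobs:
- (209,146): white former, grey gearbox, yellow ring. This one fits the description.
- (375,188): white former, no ring, so the look-alike.
- (291,156): green.
- (209,232) and (123,270): pink.

I'll confirm the first in an enlarged crop and measure it.

```bash
cat > h.py <<'E'
import numpy as np
def ray(m,u,v,z):
    T=m["cam_to_world"];d=T[:3,:3]@np.array([(u-m["cx"])/m["fx"],(v-m["cy"])/m["fy"],1.]);o=T[:3,3]
    return o+d*(z-o[2])/d[2]
E
python3 - <<'E'
import cv2,numpy as np
from h import ray
from plant import ctrl
m=ctrl.camera_model("top");p=cv2.imread("pics/top1.png");d=np.load("pics/top1.npy")
x0,y0,x1,y1=170,110,250,190
c=p[y0:y1,x0:x1];cv2.imwrite("pics/crop1.png",cv2.resize(c,None,fx=7,fy=7,interpolation=cv2.INTER_CUBIC))
h=cv2.cvtColor(c,cv2.COLOR_BGR2HSV)
def rep(name,mask,z):
    n,l,s,ce=cv2.connectedComponentsWithStats(mask.astype(np.uint8))
    for i in range(1,n):
        if s[i,4]>6: print(name,s[i],ce[i]+[x0,y0],ray(m,*(ce[i]+[x0,y0]),z).round(4))
H,S,V=h[...,0],h[...,1],h[...,2]
yel=(H>22)&(H<35)&(S>150)&(V>100);rep("yellow",yel,.098)
pts=np.argwhere(yel)[:,::-1].astype(np.float32)+[x0,y0]
P=np.array([ray(m,*q,.098)[:2] for q in pts]);A=np.c_[2*P,np.ones(len(P))];s=np.linalg.lstsq(A,(P**2).sum(1),rcond=None)[0];print("circ",s[:2],np.sqrt(s[2]+s[:2]@s[:2]))
rep("red",((H<8)|(H>172))&(S>120)&(V>90),.088)
w=(S<40)&(V>150);rep("white former",w,.088);
hole=np.zeros_like(w);hole[20:52,26:52]=1;rep("index",w&hole,.128)
for (u,v) in [(209,146),(190,150),(209,138)]:
    k=d[v,u];T=m["cam_to_world"];print((T@np.r_[k*(u-m["cx"])/m["fx"],k*(v-m["cy"])/m["fy"],k,1])[:3])
E
```

```text
yellow [26 25 14 24 74] [200.21621622 148.        ] [0.594  0.1931 0.098 ]
yellow [41 24 11 24 72] [217.19444444 145.27777778] [0.6006 0.1548 0.098 ]
circ [0.60038964 0.17466238] 0.02734927670090984
red [23 46  5  4  8] [194.625 157.125] [0.5751 0.2066 0.088 ]
white former [ 18  17  43  44 796] [210.29522613 149.93718593] [0.5922 0.1712 0.088 ]
white former [37 34  3 11 25] [207.76 149.2 ] [0.5939 0.177  0.088 ]
index [26 20  8  9 43] [198.58139535 132.8372093 ] [0.6204 0.1938 0.128 ]
index [40 20 12 10 57] [217.24561404 132.52631579] [0.6214 0.1529 0.128 ]
index [37 34  3 11 25] [207.76 149.2 ] [0.5835 0.1732 0.128 ]
index [ 26  43  26   9 102] [209.46078431 159.09803922] [0.5614 0.1692 0.128 ]
[0.59002388 0.17034154 0.13079546]
[0.59235473 0.21773291 0.08572296]
[0.60888535 0.17083813 0.12787806]
```

View pics/crop1.png

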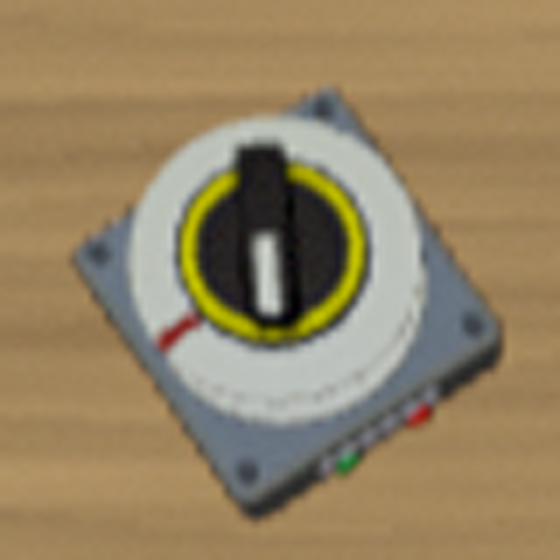

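Confirmed: the knob at (209,146) has a yellow ring, white former and grey gearbox. The red mark is at about (195,157), and the white index points down the image to about (208,154). The mark is 39 mm from the axis, against 40 expected. Next I'll work out the angles and the approach.

```bash
python3 - <<'E'
import numpy as np
from h import ray
from plant import ctrl
m=ctrl.camera_model("top")
f=lambda c,z:ray(m,(c[0]+.5)/7-.5+170,(c[1]+.5)/7-.5+110,z)[:2]
ang=lambda a,b:np.degrees(np.arctan2(*(b-a)[::-1]))
i0,i1=f((262,235),.129),f((271,315),.129);b0=f((262,148),.129)
r0,r1=f((198,318),.088),f((162,344),.088)
print("index",i0,i1,ang(i0,i1),"bar end",b0,ang(b0,i1),np.linalg.norm(b0-i1),"mid",(b0+i1)/2)
print("red",r0,r1,ang(r0,r1))
for c in ([.5995,.1745],(b0+i1)/2): print(ang(np.array(c),(r0+r1)/2),np.linalg.norm((r0+r1)/2-c))
o=ctrl.get_obs();print(o['tool_pos'],o['orientation'])
E
```

```text
index [0.59691301 0.17495829] [0.5712503  0.17181501] -173.01694882131028 bar end [0.62505929 0.17533547] -176.25674331234126 0.05392403098335119 mid [0.5981548  0.17357524]
red [0.58015638 0.19934165] [0.57141558 0.21087624] 127.15451207331294
127.76643296378822 0.03872031090448346
125.35044814444689 0.03866184981283393
[0.29756271 0.60537027 0.22570238] [-1.79990983e+02 -8.75425824e-02 -1.16179017e+02]
```

apply_moves([
  [[3,-4.3,0],3],
  [[6,-8.6,0],6],
  [[9,-12.9,0],9],
  [[12,-17.2,0],12],
  [[15,-21.5,0],15],
  [[18,-25.8,0],18],
  [[20.5,-29.4,0],21],
  [[23,-33,0],24],
  [[25.5,-36.6,0],27],
  [[27.5,-39.4,0],29],
])

```text
clock: 1.1
tool_pos: [0.5736, 0.2092, 0.2263]
orientation: [180.0, -0.0, -87.1]
force: [0.2, 1.2, -0.5]
opening: 0.0877
```

apply_moves([
  [[1.5,-2.1,0],1],
  [[2.6,-3.7,0],2],
  [[2.6,-3.7,0],2],
  [[2.6,-3.7,0],2],
  [[2.6,-3.7,0],2],
])

```text
clock: 1.6
tool_pos: [0.5983, 0.1753, 0.2264]
orientation: [180.0, -0.0, -85.2]
force: [-0.8, 0.7, 0.4]
opening: 0.0875
```

```bash
python3 - <<'E'
from plant import ctrl
import cv2,numpy as np
o=ctrl.get_obs(); print(o['clock'],o['tool_pos'],o['orientation'],o['joint_pos'].round(1),o['force'])
p,d=ctrl.snapshot("wrist"); cv2.imwrite("pics/w1.png",p); np.save("pics/w1.npy",d)
np.savez("pics/w1pose.npz",t=o['tool_pos'],r=o['orientation'])
print(ctrl.camera_model("wrist"))
E
```

```text
1.6 [0.59830315 0.1752672  0.22636408] [ 1.79977603e+02 -7.67250697e-04 -8.51615606e+01] [ 34.2  15.8  -6.2  -0.  -68.1  60.6] [-0.80192927  0.73636812  0.36312397]
{'fx': 297.3186396354542, 'fy': 297.3186396354542, 'cx': 252.83816814757117, 'cy': 192.55247288449817, 'tool_from_camera': array([[ 9.99999669e-01, -4.29068214e-04, -6.90926295e-04,
         3.65243727e-04],
       [ 6.08580241e-04,  9.58319860e-01,  2.85696824e-01,
        -7.77956375e-02],
       [ 5.39544964e-04, -2.85697150e-01,  9.58319804e-01,
        -1.57248419e-01],
       [ 0.00000000e+00,  0.00000000e+00,  0.00000000e+00,
         1.00000000e+00]])}
```

View pics/w1.png

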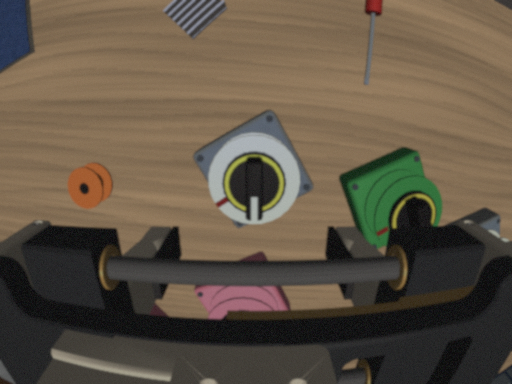

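The wrist view has the ringed knob at about (254,182), its index down to (254,212), and the red mark at about (222,203). I'll refine the axis and the angles from this view.

```bash
cat >> h.py <<'E'
import cv2
from scipy.spatial.transform import Rotation as Ro
def wray(m,t,r,u,v,z):
    a=np.array([u-m["cx"],v-m["cy"]])/m["fx"];th=np.hypot(*a)
    d=np.r_[a/th*np.sin(th),np.cos(th)] if th>1e-9 else np.array([0,0,1.])
    T=m["tool_from_camera"];R=Ro.from_euler('xyz',r,degrees=True).as_matrix()
    o=t+R@T[:3,3];d=R@T[:3,:3]@d
    return o+d*(z-o[2])/d[2]
def circ(P):
    P=np.asarray(P);A=np.c_[2*P,np.ones(len(P))];s=np.linalg.lstsq(A,(P**2).sum(1),rcond=None)[0]
    return s[:2],np.sqrt(s[2]+s[:2]@s[:2])
def wmeas(name,box,m,dz=0.):
    p=cv2.imread(f"pics/{name}.png");q=np.load(f"pics/{name}pose.npz");t,r=q['t'],q['r']
    x0,y0,x1,y1=box;c=p[y0:y1,x0:x1]
    cv2.imwrite(f"pics/{name}c.png",cv2.resize(c,None,fx=5,fy=5,interpolation=cv2.INTER_CUBIC))
    H,S,V=cv2.split(cv2.cvtColor(c,cv2.COLOR_BGR2HSV))
    W=lambda mask,z:np.array([wray(m,t,r,u+x0,v+y0,z)[:2] for v,u in np.argwhere(mask)])
    yel=(H>22)&(H<35)&(S>150)&(V>90)
    c0,R0=circ(W(yel,.098+dz));print("ring",c0,R0,yel.sum())
    big=lambda mk:(lambda n,l,s,ce:[(l==i) for i in np.argsort(-s[1:,4])+1 if s[i,4]>8])(*cv2.connectedComponentsWithStats(mk.astype(np.uint8)))
    wh=big((S<50)&(V>150));
    cn=max(cv2.findContours(wh[0].astype(np.uint8),cv2.RETR_EXTERNAL,cv2.CHAIN_APPROX_NONE)[0],key=len)[:,0]
    P=np.array([wray(m,t,r,u+x0,v+y0,.088)[:2] for u,v in cn]);print("former",*circ(P))
    def line(mk,z):
        X=W(mk,z);mu=X.mean(0);e=np.linalg.svd(X-mu)[2][0]
        if e@(mu-c0)<0:e=-e
        return mu,np.degrees(np.arctan2(e[1],e[0])),np.ptp((X-mu)@e)
    for w in wh[1:]: 
        print("white",np.argwhere(w).mean(0)[::-1]+[x0,y0],line(w,.128+dz))
    for w in big(((H<8)|(H>172))&(S>110)&(V>70)):
        l=line(w,.088);k=l[0]-c0;print("red",np.argwhere(w).mean(0)[::-1]+[x0,y0],l,"from ring centre",np.degrees(np.arctan2(k[1],k[0])),np.hypot(*k))
E
python3 - <<'E'
from h import *
from plant import ctrl
wmeas("w1",(195,115,310,230),ctrl.camera_model("wrist"))
E
```

```text
Traceback (most recent call last):
  File "h.py", line 23, in wmeas
    c0,R0=circ(W(yel,.098+dz));print("ring",c0,R0,yel.sum())
          ~~~~^^^^^^^^^^^^^^^^
  File "h.py", line 14, in circ
    P=np.asarray(P);A=np.c_[2*P,np.ones(len(P))];s=np.linalg.lstsq(A,(P**2).sum(1),rcond=None)[0]
                                                                     ~~~~~~~~~~^^^
numpy.exceptions.AxisError: axis 1 is out of bounds for array of dimension 1
```

View pics/w1c.png

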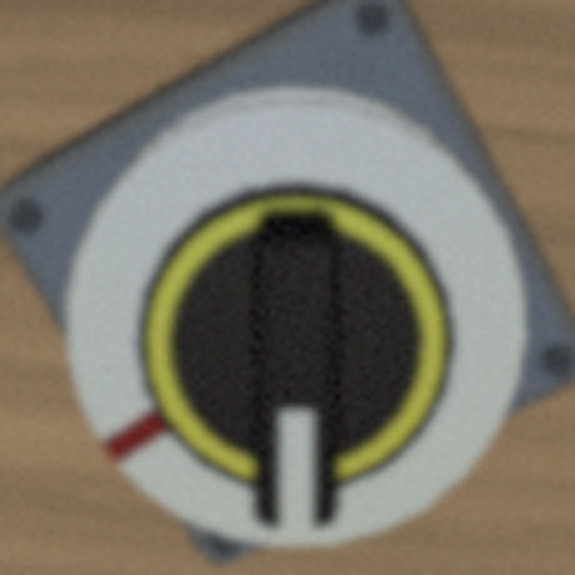

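```bash
sed -i 's/(S>150)&(V>90)/(S>100)\&(V>90)/; s/(S>110)&(V>70)/(S>90)\&(V>60)/' h.py
cat > man.py <<'E'
from h import *
from plant import ctrl
def man(name,box,i0,i1,z=.129):
    m=ctrl.camera_model("wrist");q=np.load(f"pics/{name}pose.npz")
    f=lambda c:wray(m,q['t'],q['r'],(c[0]+.5)/5-.5+box[0],(c[1]+.5)/5-.5+box[1],z)[:2]
    a,b=f(i0),f(i1);print("index",a,b,np.degrees(np.arctan2(*(b-a)[::-1])),np.hypot(*(b-a)))
E
python3 - <<'E'
from h import *
from man import man
from plant import ctrl
b=(195,115,310,230)
wmeas("w1",b,ctrl.camera_model("wrist"))
man("w1",b,(296,410),(296,522)); man("w1",b,(296,215),(296,522))
E
```

```text
ring [0.60039241 0.17441464] 0.02753231733780331 763
former [0.60138078 0.174442  ] 0.04152075960610111
red [221.69565217 201.76086957] (array([0.57514004, 0.20603142]), np.float64(128.45218591619675), np.float64(0.012934535973303771)) from ring centre 128.61440945098732 0.04046359524045002
index [0.59645946 0.17406367] [0.57492131 0.17223135] -175.13736578032027 0.02161595110331671
index [0.6317546  0.17705879] [0.57492131 0.17223135] -175.1449336998646 0.057037941391022084
```

Both views agree: axis at (0.6004, 0.1744), index at -175.1°, mark at 128.5° and 40.5 mm out. That leaves about 56.4° clockwise to turn, so the knob starts at about 0.52 rad. Descending open, with the jaws already across the bar.

apply_moves([
  [[0.2,-0.1,-2],0],
  [[0.2,-0.1,-4.5],0],
  [[0.2,-0.1,-7],0],
  [[0.2,-0.1,-9],0],
  [[0.2,-0.1,-10.5],0],
  [[0.2,-0.1,-11.6],0],
  [[0.2,-0.1,-12.2],0],
  [[0.2,-0.1,-12.3],0],
  [[0.2,-0.1,-12.3],0],
  [[0.2,-0.1,-12.3],0],
], hand=8.76)

```text
clock: 2.65
tool_pos: [0.6012, 0.1741, 0.1044]
orientation: [-179.9, 0.0, -85.2]
force: [0.3, 0.0, -0.2]
opening: 0.0878
```

apply_moves([
  [[0,0,0],0],
  [[0,0,0],0],
  [[0,0,0],0],
  [[0,0,0],0],
  [[0,0,0],0],
  [[0,0,0],0],
  [[0,0,0],0],
  [[0,0,0],0],
  [[0,0,0],0],
  [[0,0,0],0],
], hand=0.8)

```text
clock: 3.65
tool_pos: [0.6007, 0.1745, 0.1036]
orientation: [-180.0, 0.1, -85.2]
force: [-2.2, 1.3, 0.9]
opening: 0.0156
```

The grip closed at 15.6 mm on the 16 mm bar, with small forces. Turning clockwise (negative about z), a first portion.

apply_moves([
  [[0,0,0],-3],
  [[0,0,0],-6],
  [[0,0,0],-9],
  [[0,0,0],-12],
  [[0,0,0],-15],
  [[0,0,0],-18],
  [[0,0,0],-21],
  [[0,0,0.05],-24],
  [[0,0,0.05],-27],
  [[0,0,0.05],-30],
])

```text
clock: 4.65
tool_pos: [0.6006, 0.174, 0.1041]
orientation: [180.0, 0.0, -115.3]
force: [-1.2, 1.1, 0.4]
opening: 0.0162
```

apply_moves([
  [[0,0,0],-3],
  [[0,0,0],-6],
  [[0,0,0],-9],
  [[0,0,0],-12],
  [[0,0,0],-15],
  [[0,0,0],-18],
  [[0,0,0.05],-21],
  [[0,0,0.05],-24],
  [[0,0,0.05],-26.5],
  [[0,0,0.05],-26.5],
])

```text
clock: 5.65
tool_pos: [0.6003, 0.1736, 0.1046]
orientation: [180.0, -0.0, -141.7]
force: [-1.8, 0.9, 2.5]
opening: 0.0158
```

```bash
python3 - <<'E'
from plant import ctrl
import cv2,numpy as np
o=ctrl.get_obs(); print(o['clock'],o['tool_pos'],o['orientation'],o['force'],o['moment'])
p,d=ctrl.snapshot("wrist"); cv2.imwrite("pics/w2.png",p)
E
```

```text
5.65 [0.60034066 0.17364653 0.10456973] [ 1.79987738e+02 -3.94465195e-02 -1.41706160e+02] [-1.79132334  0.85938029  2.49926366] [ 0.08278933  0.91424649 -0.01199501]
```

View pics/w2.png

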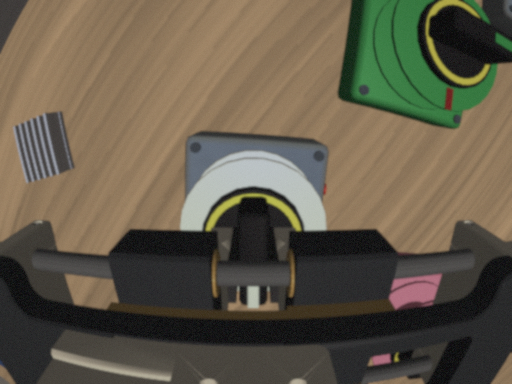

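The bar has turned with the gripper: the index sits at (253,297), between the pads. Releasing and going up to check.

apply_moves([
  [[0,0,0],0],
  [[0,0,0],0],
  [[0,0,0],0],
  [[0,0,0],0],
  [[0,0,0],0],
  [[0,0,0],0],
  [[0,0,0],0],
  [[0,0,0],0],
], hand=8.76)

```text
clock: 6.5
tool_pos: [0.6007, 0.1738, 0.1046]
orientation: [-180.0, 0.0, -141.7]
force: [0.1, 0.9, 0.1]
opening: 0.0743
```

apply_moves([
  [[0,0,1],0],
  [[0,0,3],0],
  [[0,0,5.5],0],
  [[0,0,8],0],
  [[0,0,10.5],0],
  [[0,0,12],0],
  [[0,0,12.3],0],
  [[0,0,12.3],0],
  [[0,0,12.3],0],
  [[0,0,12.3],0],
])

```text
clock: 7.5
tool_pos: [0.6002, 0.1735, 0.2264]
orientation: [180.0, -0.1, -141.7]
force: [-0.2, -0.0, 0.6]
opening: 0.0874
```

```bash
python3 - <<'E'
from plant import ctrl
from h import *
o=ctrl.get_obs(); print(o['clock'],o['tool_pos'],o['orientation'],o['opening'],o['force'])
p,d=ctrl.snapshot("wrist"); cv2.imwrite("pics/w3.png",p);np.savez("pics/w3pose.npz",t=o['tool_pos'],r=o['orientation'])
wmeas("w3",(195,115,310,230),ctrl.camera_model("wrist"),.001)
E
```

```text
7.5 [0.60022018 0.1735386  0.22636504] [ 1.79979828e+02 -1.11280769e-01 -1.41676338e+02] 0.08744069419569246 [-0.21201734 -0.04813759  0.61163213]
ring [0.60032662 0.17411562] 0.02751688391668712 772
former [0.60083047 0.17338343] 0.047210644413372506
red [300.9375 162.1875] (array([0.57532002, 0.12605561]), np.float64(-58.9225272643085), np.float64(0.006297466021139603)) from ring centre -117.48887630660303 0.05417651585273898
```

View pics/w3c.png

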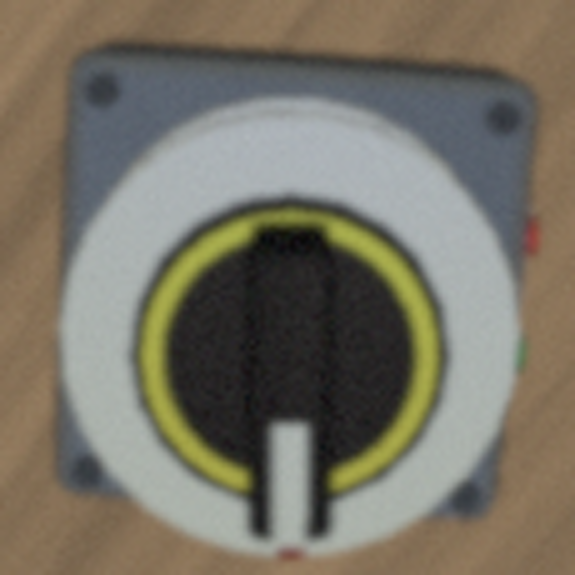

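The index at x = 290 lines up with the visible tip of the red mark at (290,553); the bar hides the rest of it. I'll put numbers on that and check the look-alike from the top and side cameras. The hand may hide parts, so I'll back off first.

apply_moves([
  [[-1,3,1],0],
  [[-3,6,2],0],
  [[-5,10,3],0],
  [[-7,14,3],0],
  [[-9,18,3],0],
  [[-11,22,3],0],
  [[-12,25,3],0],
  [[-12,26,3],0],
  [[-12,26,3],0],
  [[-12,26,3],0],
])

```text
clock: 8.55
tool_pos: [0.4809, 0.4331, 0.2569]
orientation: [-180.0, -0.1, -141.7]
force: [-0.3, -0.3, 0.2]
opening: 0.0873
```

```bash
python3 - <<'E'
from plant import ctrl
from h import *
from man import man
b=(195,115,310,230)
man("w3",b,(290,425),(290,537),.13)
m=ctrl.camera_model("wrist");q=np.load("pics/w3pose.npz")
r=wray(m,q['t'],q['r'],(290.5)/5-.5+195,553.5/5-.5+115,.088)[:2]-[.6004,.1743];print("red tip",np.degrees(np.arctan2(r[1],r[0])),np.hypot(*r))
print(ctrl.get_obs()['clock'])
p,d=ctrl.snapshot("top");cv2.imwrite("pics/top2.png",p);s,_=ctrl.snapshot("side");cv2.imwrite("pics/side2.png",s)
a=cv2.imread("pics/top1.png")
print("lookalike diff",cv2.absdiff(a,p)[160:225,330:400].max())
c=lambda I:cv2.resize(I[110:190,170:250],(390,390),interpolation=cv2.INTER_CUBIC)
cv2.imwrite("pics/cmp.png",np.hstack([c(p),cv2.resize(s[125:200,255:330],(390,390),interpolation=cv2.INTER_CUBIC)]))
E
```

```text
index [0.59772673 0.17727572] [0.58428978 0.19430578] 128.2739140988939 0.0216927378119443
red tip 128.64993804751072 0.04665458158988536
8.55
lookalike diff 20
```

View pics/cmp.png

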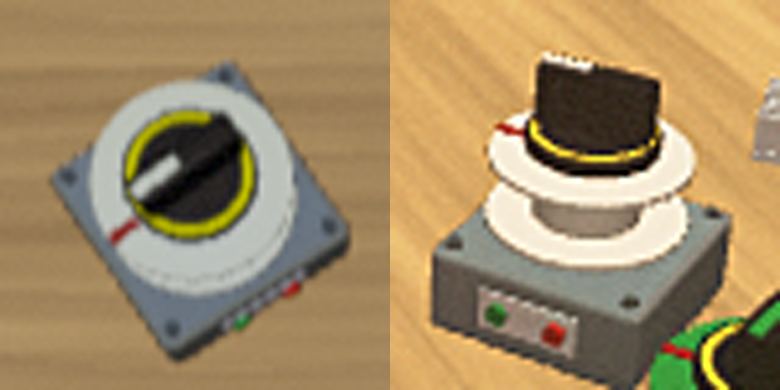

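View pics/top2.png

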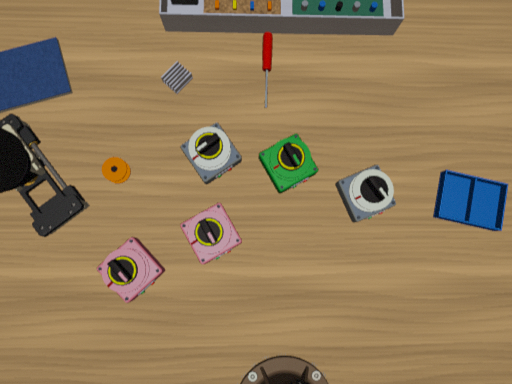

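Index at 128.3°, mark at 128.5°: parallel within measurement error. The sideways offset in the top crop is parallax from the bar's height. The look-alike at (375,188) and everything else are unmoved, and the hand is clear. Handing in.

```bash
python3 -c "
from plant import ctrl
print(ctrl.close_job())"
```

```text
the job is handed in; nothing more can be done
None
```

I unscrewed the yellow-ringed left-hand knob about 56.5° clockwise, until its white index line pointed at the red release mark. Then I let go, backed the hand clear and handed the job in at about 8.65 s, against the 32 s limit.

- **Alignment:** after release, the wrist camera put the index line at 128.3°. The mark measured 128.5° before the turn, and its visible tip measured 128.6° afterwards. The top and side views agree once the bar's height is allowed for.
- **Forces:** the readings after each move stayed below about 3 N.
- **Other knobs:** a before-and-after comparison of the top pictures showed the look-alike unmoved, apart from image noise. The green and pink knobs look unchanged by eye.
- **Failed measurements:**
  - My first colour mask for the yellow ring on the wrist picture found nothing and needed a looser threshold.
  - After the turn, the automatic red detection picked up a gearbox button instead of the mark, which the bar mostly hid. I read the mark's tip from the enlarged picture instead.

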